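# Stop-button test of a microscope stage drive

## Task

Do the stop test of the microscope's stage drive: press the mushroom stop button fully in until it latches, then push its bar round clockwise (seen from above) until the button springs out again, and after that press the small reset button on the drive unit fully in and let it come back out. Work by pushing with the fingertips only: do not pinch the bar of the stop button, and leave the bottle, slide box, dishes and beaker standing where they are.

Things in the scene. Friction and masses are not known exactly. Their poses are not given: they have to be found in the camera images.
- station: Stop station: a fixed white box 90 x 90 mm, 60 mm high, a fixed steel collar (38 mm wide, 6 mm high) on its top and the mushroom stop button standing on its centre. Origin at the centre of its underside, z up; with the button untwisted the button's bar lies along this y axis. Its yaw is within 0.4 rad of the robot's own axes.
- stop_press (a joint): How far the mushroom is pressed in, m: 0 out, 0.010 fully in (firm stop). A spring pushes it out with about 2 N, about 4 N when fully in; pressing needs up to about 4 N to pass the latch. Past 0.009 it latches, and then rests at about 0.0083 by itself. It cannot be pulled out; only twisting frees it.
- stop_twist (a joint): Clockwise twist of the mushroom (seen from above), rad: 0 at rest, stop at 0.9; a light spring (0.02 to 0.06 N m) turns it back. With the button latched, twisting beyond about 0.5 frees the latch and the button springs out 8 mm. Pressed while twisted it does not latch.
- bar_top (a point): Middle of the top of the bar on the mushroom, on the button's axis; 110 mm above the table when out. The mushroom is a round black disc of 48 mm diameter, 12 mm thick, and the straight grey bar stands 20 mm high across its top, 58 mm long and 12 mm thick (its middle 6 mm is the highest, the two side cheeks are 3 mm lower). Press here, straight down.
- bar_left_end (a point): The left (+y of the station) end of the bar's top edge, on the middle line, 29 mm from the button's axis; moves with press and twist. Pushing this end to the station's +x (away from the robot) twists the button clockwise.
- bar_side_near: The bar's cheek (58 x 3 x 17 mm) on the robot's side; origin at its centre, 4.5 mm from the button's axis. It is pinched when both cheeks are squeezed with more than 6 N at once.
- bar_side_far: The bar's other cheek, the same size, on the side away from the robot; origin at its centre.
- drive: Drive unit: a fixed grey box 130 mm (x) x 110 mm (y), 50 mm high, with a flat dark display on its far half and the reset button on its near half. Origin at the centre of its underside, z up.
- reset_top (a point): Middle of the top of the round white reset button, 24 mm in diameter, in a steel housing on the drive unit; pressed straight down.
- reset (a joint): Travel of the reset button, m: 0 out, 0.006 fully in; needs 4 N and springs back.
- oil: Loose amber bottle, 32 mm in diameter, 70 mm high; origin at the centre of its underside. Leave it alone.
- slidebox: Loose blue slide box 85 x 50 mm, 35 mm high; origin at the centre of its underside. Leave it alone.
- dishes: Loose stack of pale, cloudy-white dishes, 60 mm in diameter, 30 mm high; origin at the centre of its underside. Leave it alone.
- beaker: Loose white open beaker, 60 mm in diameter, 75 mm high; origin at the centre of its underside. Leave it alone.

How it is judged:
By the outcome, as a careful person would: the job done as asked, in the order asked, and still so for the second after the job is handed in, with the robot touching nothing.
It also fails if it takes over 45 s, if anything falls off the work surface, if the arm or the gripper's body presses on something with over 40 N, if the wrist force passes 120 N, or if a joint passes its speed limit or range.

## Robot

A 6-joint arm with a two-finger parallel gripper is mounted at the origin on the work surface. World frame = base frame: x ahead of the robot, y to its left, z up, the work surface at z = 0. Lengths are in m, angles in rad, forces in N, time in s.
With the tool pointing down it reaches from about 0.35 to 0.925 m from the base axis. Payload 6.4 kg.
Tool frame: the origin (TCP) lies on the mounting face of the last link; the fingertips stand ctrl.tcp_to_tips ahead of it and the grasp point (between the pads) lies 155 mm ahead of it (ctrl.tcp_to_tips is the distance from the TCP to the fingertips, in m); z points along the fingers, y is the direction in which the jaws open and shut (so a half turn about z gives the same grasp; the last joint's range is limited). The gripper opens to 85 mm and grips with 20 to 120 N. Pads are 22 mm wide; open, the fingers measure 114 mm over their backs; the gripper's body (76 mm by 85 mm) begins 54 mm behind the grasp point. The pads swing forward as they close: fully open they stand 13 mm farther back than shut.
Start: joints at [-1.473, 0.245, 1.558, -0, 1.339, -0.174], TCP at [0.175, -0.626, 0.405] pointing down, gripper open.
Joint ranges: [-3.13, 3.13], [-1.02, 2.26], [0.13, 2.54], [-0.95, 4.09], [0.21, 2.88], [-2.74, 2.74]. Speed limits (rad/s): [2.57, 2.57, 3.14, 3.14, 3.14, 3.14].

## Interface

Orientations are given as a unit quaternion [x, y, z, w].
In Python, from workcell import ctrl gives the robot as it stands. The module is installed in compiled form; this text tells all that it offers.
- The arm moves only by the tool servo_tool, never from a script. Its argument "commands" is one flat list of numbers, 5 for each row, row after row: the closure, from 0 (fully open) to 1 (shut), then the shift along the tool's x, y, z in units of 50 mm (1.0 is 50 mm), then the turn about the tool's z in units of 0.1 rad (1.0 is 0.1 rad). A call has 1 to 10 rows; each row shifts and turns the commanded pose from where the row before left it, along the tool's axes as they then stand; what a row does not reach is not made up. A row lasts 1/8 s, in which the tool goes at most 62.5 mm and 10.7 degrees, less where a joint would pass 70% of its speed; a pose out of reach is approached as far as the arm can. A call with a number of a shift or a turn outside -1 to 1 is refused whole. A call with a gripper value outside its range is refused whole. The fingers move at their own pace and stop on an object; "force" is the grip in N (left out, the last holds). Time passes only in rows, so rows that do not move let the fingers close. It gives the time, the measured TCP pose, the force and the opening at its end, in the units of the state.
- ctrl.state(): the state, without advancing time (a new reading comes with each control period).
- ctrl.capture(name): name is "side" or "top" or "wrist"; returns (picture, depth): 420x560x3 uint8, red, green, blue; 420x560 float32, m along the optical axis (not along the pixel's ray), 0 where there is no reading.
- ctrl.camera_model(name): a dict with "mtx" (3x3 intrinsics, pixels), "k1" (the pictures are not rectified: a ray, as slopes to the right and down, at radius r is drawn at 1 + k1 r^2 times it, then the intrinsics apply), "extrinsics" (4x4, takes a point from world to camera coordinates). Camera axes: x right, y down, z forward; pixel columns grow to the right and rows downward; lengths in m; the calibration is good to about 2 mm. A picture is of the moment at which its call begins: read the wrist's pose just before it. camera_model takes no time and is no camera call; for the wrist camera it gives the pose at the moment of the call.
- ctrl.sign_off(): hands the job in, once; it reports no verdict.
Trained networks look in the newest picture that a camera, given by its name, has taken for a name from the list of things; names that differ only in an ending like _2 or _b are one class to them, and where a whole thing is asked for, a point or a joint stands for the part that bears it (a point fixed in the world has none). Each returns a list of dicts, best first, with "confidence" (0 to 1); they miss things now and then, are a little off and sometimes report something else, mostly with a low value. They report only what shows in the picture. A call takes as long as a camera call.
- ctrl.find_in(camera, name): "extent" ([centre column, centre row, width, height] as shares, 0 to 1, of the picture: columns of its width, rows of its height, round what is visible of it).
- ctrl.masks_of(camera, name): "region" (420x560 bool, what is visible of it) and "extent" ([centre column, centre row, width, height] as shares, 0 to 1, of the picture: columns of its width, rows of its height, round what is visible of it).
The state is a dict: "time": time; "q": joint angles; "qvel": joint speeds; "effort": joint torques, N m; "ee_pos": TCP position; "eef_rot": TCP orientation; "contact_force": force on the tool from outside, world axes, zero at the start; "torque": the same for the moment, N m; "width": finger opening in m.
Only numpy, scipy, OpenCV 4.12 (cv2) and the standard library are available. Lean on these libraries where they do the work, as an engineer would, in place of code of your own. Each camera call takes 0.05 s, during which the arm holds its last target.

## Working session

There is one attempt and no reset: what is moved stays moved. The work goes in short steps, Python scripts to look and compute and a tool call to move; the robot and the scene stay as the last step left them, time stands still between calls to the robot, and variables do not carry over. Pictures are saved under pics/ and viewed, and the job is handed in when it is done.

Besides the shell and the picture viewer there is one more tool, called after ">>>" by a JSON object that holds its "fn" and its "kwargs". servo_tool: Moves the arm, as the interface text tells. Shifts and turns lie within -1 to 1; 1 stands for 50 mm of shift or 0.1 rad of turn. Its arguments: {"type":"object","properties":{"commands":{"type":"array"},"force":{"type":"number"}},"required":["commands"]}

```bash
mkdir -p pics; cat > h.py <<'E'
import numpy as np, cv2
from workcell import ctrl
def save(n,f):
    p,d=ctrl.capture(n); cv2.imwrite('pics/'+f,p[:,:,::-1]); return p,d
def world(cam,u,v,z,M=None):
    M=M or ctrl.camera_model(cam); K=np.array(M['mtx']);E=np.array(M['extrinsics'])
    a=np.array([(u-K[0,2])/K[0,0],(v-K[1,2])/K[1,1]]);s=a.copy()
    for _ in range(20): s=a/(1+M['k1']*(s@s))
    return (np.linalg.inv(E)@np.array([s[0]*z,s[1]*z,z,1]))[:3]
def cloud(cam,d,M=None):
    M=M or ctrl.camera_model(cam); K=np.array(M['mtx']);E=np.array(M['extrinsics'])
    v,u=np.mgrid[0:420,0:560]; a=np.stack([(u-K[0,2])/K[0,0],(v-K[1,2])/K[1,1]],-1); s=a.copy()
    for _ in range(20): s=a/(1+M['k1']*(s**2).sum(-1,keepdims=True))
    P=np.stack([s[...,0]*d,s[...,1]*d,d,np.ones_like(d)],-1)
    W=P@np.linalg.inv(E).T; W=W[...,:3]; W[d==0]=np.nan; return W
E
python3 - <<'E'
from h import *
s=ctrl.state();print(s,ctrl.tcp_to_tips)
for n in ['top','side']:
    p,d=save(n,n+'1.png'); np.save(n+'d.npy',d)
    W=cloud(n,d); np.save(n+'W.npy',W); np.save(n+'p.npy',p)
for nm in ['station','stop_press','bar_side_near','drive','reset','oil','slidebox','dishes','beaker']:
    r=ctrl.masks_of('top',nm); W=np.load('topW.npy')
    for q in r[:2]:
        w=W[q['region']]; print(nm,round(q['confidence'],2),np.round(np.array(q['extent'])*[560,420,560,420]),np.round(np.nanmedian(w,0),3),np.round(np.nanpercentile(w,[2,98],axis=0),3).tolist())
print(ctrl.state()['time'])
E
```

```text
{'time': 0.0, 'q': array([-1.47315660e+00,  2.45809289e-01,  1.55902985e+00,  5.77553960e-06,
        1.33868011e+00, -1.74118549e-01]), 'qvel': array([-0.00027532,  0.00067884, -0.0002776 ,  0.00150019,  0.00089815,
       -0.00152752]), 'effort': array([ 7.47994491e-04, -4.29506421e+01, -3.26132333e+01, -4.16351224e-05,
        5.30529243e-03, -4.61993068e-06]), 'ee_pos': array([ 0.17444839, -0.62591431,  0.40357454]), 'eef_rot': array([ 9.90782256e-01,  1.35460672e-01,  3.96345329e-05, -9.62484534e-04]), 'contact_force': array([-0.0338771 ,  0.41518799,  0.73401796]), 'torque': array([-0.0385552 ,  0.00310738, -0.00221557]), 'width': 0.08556458131483119} 0.1734
stop_press 0.75 [205. 224.  25.  17.] [0.559 0.174 0.092] [[0.539, 0.148, 0.085], [0.579, 0.199, 0.112]]
bar_side_near 0.66 [210. 223.  49.  45.] [0.559 0.169 0.061] [[0.514, 0.129, 0.004], [0.606, 0.216, 0.111]]
bar_side_near 0.52 [420. 256.  24.  25.] [ 0.475 -0.351  0.03 ] [[0.448, -0.382, 0.0], [0.501, -0.325, 0.034]]
drive 0.96 [362. 240.  51.  57.] [ 0.518 -0.201  0.051] [[0.455, -0.259, 0.018], [0.581, -0.147, 0.071]]
reset 0.24 [420. 256.  24.  22.] [ 0.474 -0.351  0.03 ] [[0.448, -0.38, 0.007], [0.501, -0.325, 0.034]]
oil 0.49 [280. 240.  12.  15.] [0.513 0.003 0.048] [[0.499, -0.011, 0.032], [0.528, 0.016, 0.073]]
slidebox 0.74 [124. 255.  23.  33.] [0.481 0.389 0.034] [[0.441, 0.366, 0.006], [0.523, 0.419, 0.038]]
dishes 0.85 [421. 256.  27.  25.] [ 0.474 -0.351  0.03 ] [[0.448, -0.386, 0.001], [0.501, -0.325, 0.034]]
beaker 0.76 [297. 151.  25.  28.] [ 0.747 -0.041  0.032] [[0.711, -0.066, 0.002], [0.766, -0.013, 0.078]]
0.55
```

```bash
python3 - <<'E'
from h import *
W=np.load('topW.npy');p=np.load('topp.npy')
P=W.reshape(-1,3)
def sel(x0,x1,y0,y1,z0,z1):
    m=(P[:,0]>x0)&(P[:,0]<x1)&(P[:,1]>y0)&(P[:,1]<y1)&(P[:,2]>z0)&(P[:,2]<z1);return P[m]
for nm,z in [('bar',(.102,.116)),('disc',(.084,.095)),('box',(.055,.064))]:
    q=sel(.48,.65,.08,.26,*z); print(nm,len(q),q.mean(0).round(4)); r=cv2.minAreaRect((q[:,:2]*1000).astype(np.float32));print(r)
q=sel(.44,.6,-.27,-.13,.055,.09);print('reset',len(q));print((q*1000).round().astype(int).tolist())
q=sel(.44,.6,-.27,-.13,.045,.055);print(cv2.minAreaRect((q[:,:2]*1000).astype(np.float32)))
cv2.imwrite('pics/crop.png',cv2.resize(p[130:300,100:450,::-1],None,fx=2.2,fy=2.2))
E
```

```text
bar 129 [0.5598 0.175  0.1086]
((559.9406127929688, 175.28521728515625), (11.753095626831055, 56.794071197509766), 9.447454452514648)
disc 203 [0.5595 0.1741 0.0898]
((559.5945434570312, 174.83297729492188), (43.94047546386719, 45.22700500488281), 50.083370208740234)
box 1000 [0.5597 0.1728 0.0599]
((560.0604858398438, 175.15863037109375), (90.04359436035156, 89.2190933227539), 9.439616203308105)
reset 236
[[576, -230, 56], [566, -215, 56], [566, -237, 55], [564, -202, 58], [562, -188, 55], [557, -161, 55], [555, -166, 55], [554, -217, 56], [552, -234, 56], [549, -222, 56], [539, -242, 55], [539, -251, 56], [538, -158, 55], [535, -187, 57], [535, -200, 56], [533, -173, 55], [530, -226, 56], [528, -190, 56], [523, -234, 56], [521, -192, 55], [518, -241, 55], [513, -207, 63], [513, -224, 56], [511, -201, 57], [511, -203, 61], [511, -205, 63], [511, -207, 63], [511, -209, 65], [511, -212, 63], [511, -214, 64], [511, -216, 65], [511, -220, 60], [509, -198, 59], [509, -200, 61], [509, -202, 66], [509, -205, 62], [509, -207, 63], [509, -210, 62], [508, -213, 60], [509, -214, 63], [508, -21
[... 2721 characters left out ...]
, 72], [483, -210, 71], [483, -212, 71], [482, -217, 61], [482, -220, 59], [482, -221, 65], [482, -224, 62], [480, -197, 64], [480, -200, 61], [480, -202, 61], [480, -204, 65], [480, -207, 63], [480, -209, 62], [480, -212, 63], [480, -214, 64], [480, -216, 64], [480, -218, 65], [479, -222, 61], [478, -200, 62], [478, -202, 63], [478, -204, 66], [477, -207, 63], [477, -209, 62], [477, -212, 60], [477, -214, 62], [477, -216, 63], [477, -219, 64], [476, -240, 55], [475, -205, 59], [475, -207, 63], [475, -209, 64], [475, -212, 61], [475, -214, 62], [467, -215, 56], [467, -250, 55], [462, -240, 55]]
((518.034912109375, -206.04586791992188), (131.4814453125, 110.14664459228516), 8.708850860595703)
```

View pics/crop.png

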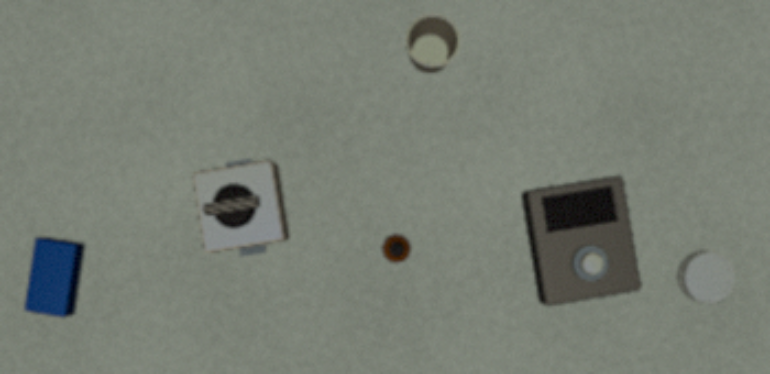

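View pics/side1.png

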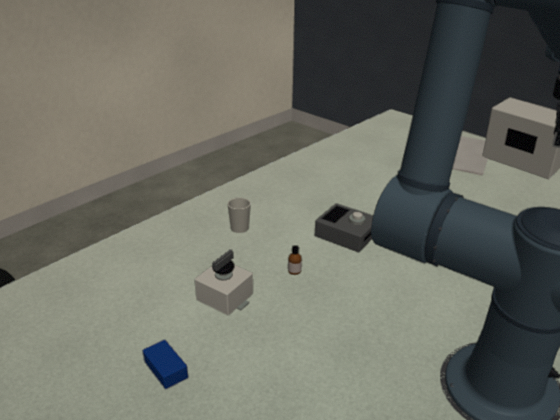

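>>> {"fn": "servo_tool", "kwargs": {"commands": [1,0,0,0,1,1,0,0,0,0.07,1,0.57,-0.807,0,0,1,0.57,-0.807,0,0,1,0.57,-0.807,0,0,1,0.57,-0.807,0,0,1,0.57,-0.807,0,0,1,0.57,-0.807,0,0,1,0.57,-0.807,0,0,1,0.57,-0.807,0,0], "force": 40}}

```text
time: 1.8
ee_pos: [0.3468, -0.2688, 0.405]
eef_rot: [0.997, 0.083, 0.0, 0.0]
contact_force: [0.0, -0.5, -0.3]
width: 0.0001
```

>>> {"fn": "servo_tool", "kwargs": {"commands": [1,0.57,-0.807,0,0,1,0.57,-0.807,0,0,1,0.57,-0.807,0,0,1,0.57,-0.807,0,0,1,0.57,-0.807,0,0,1,0.57,-0.807,0,0,1,0.57,-0.807,0,0,1,0,0,0,0]}}

```text
time: 2.8
ee_pos: [0.4975, 0.0434, 0.4048]
eef_rot: [0.996, 0.085, 0.0, -0.0]
contact_force: [0.2, -0.1, 0.5]
width: 0.0001
```

```bash
cat >> h.py <<'E'
def rel(tx,ty,tz=None):
    from scipy.spatial.transform import Rotation as R
    s=ctrl.state(); r=R.from_quat(s['eef_rot']); p=s['ee_pos']
    print('t',round(s['time'],2),'pos',p.round(4),'tipz',round(p[2]-ctrl.tcp_to_tips,4),'w',round(s['width'],4),'F',np.round(s['contact_force'],2),'T',np.round(s['torque'],2))
    m=r.as_matrix(); print('yaw',round(np.arctan2(m[1,0],m[0,0]),4),'zaxis',m[:,2].round(3))
    d=np.array([tx,ty,(tz+ctrl.tcp_to_tips) if tz is not None else p[2]])-p
    print('units',(m.T@d/.05).round(3))
E
python3 -c "
from h import *
rel(.56,.175,.13)
p,d=save('wrist','w1.png')"
```

```text
t 2.8 pos [0.4975 0.0434 0.4048] tipz 0.2314 w 0.0001 F [ 0.22 -0.05  0.51] T [ 0.03 -0.   -0.01]
yaw 0.1709 zaxis [ 0.  0. -1.]
units [ 1.679 -2.381  2.029]
```

View pics/w1.png

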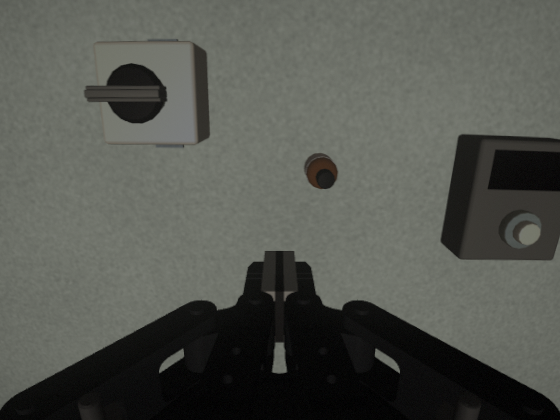

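```bash
python3 - <<'E'
from h import *
M=ctrl.camera_model('wrist'); p,d=save('wrist','w2.png'); W=cloud('wrist',d,M); P=W.reshape(-1,3)
def sel(x0,x1,y0,y1,z0,z1):
    m=(P[:,0]>x0)&(P[:,0]<x1)&(P[:,1]>y0)&(P[:,1]<y1)&(P[:,2]>z0)&(P[:,2]<z1);return P[m]
for nm,z in [('bar',(.103,.116)),('box',(.056,.0635))]:
    q=sel(.48,.65,.08,.26,*z); print(nm,len(q),np.nanmedian(q[:,2]),cv2.minAreaRect((q[:,:2]*1000).astype(np.float32)))
q=sel(.46,.52,-.26,-.15,.069,.085); print(len(q),np.median(q,0),cv2.minEnclosingCircle((q[:,:2]*1000).astype(np.float32)))
q=sel(.46,.6,-.29,-.1,.046,.054); print(cv2.minAreaRect((q[:,:2]*1000).astype(np.float32)),np.median(q,0))
E
```

```text
bar 1224 0.1071111386151356 ((558.46533203125, 173.8678436279297), (11.814088821411133, 57.9097785949707), 8.740714073181152)
box 7043 0.058756018261023835 ((558.2412719726562, 173.71087646484375), (89.48658752441406, 89.6476058959961), 8.917088508605957)
359 [ 0.49246176 -0.2099398   0.07054147] ((492.4091796875, -210.56202697753906), 11.907368659973145)
((517.2699584960938, -206.116943359375), (129.63943481445312, 111.07349395751953), 8.833913803100586) [ 0.52605207 -0.19330783  0.04892461]
```

>>> {"fn": "servo_tool", "kwargs": {"commands": [1,0.56,-0.79,0.2,-0.0,1,0.56,-0.79,0.4,0,1,0.56,-0.79,0.4,0,1,0,0,0.5,0,1,0,0,0.5,0,1,0,0,0,0]}}

```text
time: 3.65
ee_pos: [0.5596, 0.1704, 0.3026]
eef_rot: [0.997, 0.082, -0.002, 0.0]
contact_force: [-0.2, -0.2, -0.0]
width: 0.0001
```

```bash
python3 -c "
from h import *
rel(.56,.175,.11)
"
```

```text
t 3.65 pos [0.5596 0.1704 0.3026] tipz 0.1292 w 0.0001 F [-0.15 -0.15 -0.04] T [ 0.01 -0.05  0.05]
yaw 0.1635 zaxis [-0.005 -0.001 -1.   ]
units [ 0.025 -0.09   0.384]
```

>>> {"fn": "servo_tool", "kwargs": {"commands": [1,0,-0.08,0.15,0,1,0,0,0.15,0,1,0,0,0,0]}}

```text
time: 4.03
ee_pos: [0.5596, 0.1755, 0.2895]
eef_rot: [0.997, 0.082, -0.0, 0.0]
contact_force: [0.1, -0.3, 0.1]
width: -0.0001
```

>>> {"fn": "servo_tool", "kwargs": {"commands": [1,0,0,0.08,0,1,0,0,0.08,0,1,0,0,0,0]}}

```text
time: 4.4
ee_pos: [0.5599, 0.1757, 0.282]
eef_rot: [0.997, 0.082, 0.0, -0.0]
contact_force: [-0.5, -0.3, 1.3]
width: 0.0001
```

```bash
python3 -c "
from h import *
rel(.559,.1745,.10)
"
```

```text
t 4.4 pos [0.5599 0.1757 0.282 ] tipz 0.1086 w 0.0001 F [-0.52 -0.34  1.34] T [-0.04  0.05  0.02]
yaw 0.1649 zaxis [ 0.001  0.    -1.   ]
units [-0.022  0.021  0.172]
```

Contact is just beginning. Press on to the stop.

>>> {"fn": "servo_tool", "kwargs": {"commands": [1,0,0,0.06,0,1,0,0,0.06,0,1,0,0,0.04,0,1,0,0,0,0]}}

```text
time: 4.9
ee_pos: [0.5599, 0.1757, 0.2738]
eef_rot: [0.997, 0.082, 0.0, -0.0]
contact_force: [0.8, 0.7, 3.3]
width: -0.0004
```

>>> {"fn": "servo_tool", "kwargs": {"commands": [1,0,0,0.04,0,1,0,0,0,0]}}

```text
time: 5.15
ee_pos: [0.5602, 0.1758, 0.2732]
eef_rot: [0.997, 0.082, 0.001, 0.0]
contact_force: [-3.6, -0.5, 10.7]
width: 0.0
```

```bash
python3 -c "
from h import *
rel(.559,.1745,.10)
"
```

```text
t 5.15 pos [0.5602 0.1758 0.2732] tipz 0.0998 w 0.0 F [-3.61 -0.55 10.72] T [-0.06  0.46 -0.03]
yaw 0.1649 zaxis [ 0.001  0.    -1.   ]
units [-0.027  0.021 -0.003]
```

>>> {"fn": "servo_tool", "kwargs": {"commands": [1,0,0,-0.3,0,1,0,0,-0.3,0,1,-0.26,-0.25,0,0,1,-0.27,-0.25,0,0,1,0,0,0,0]}}

```text
time: 5.78
ee_pos: [0.5276, 0.197, 0.3007]
eef_rot: [0.997, 0.083, -0.001, 0.0]
contact_force: [-0.3, 0.5, -0.1]
width: 0.0001
```

```bash
python3 -c "
from h import *
c,s=np.cos(.16),np.sin(.16)
x,y=-.025,.026
rel(.559+c*x-s*y,.1745+s*x+c*y,.093)
M=ctrl.camera_model('wrist');p,d=save('wrist','w3.png')
W=cloud('wrist',d,M);P=W.reshape(-1,3)
m=(abs(P[:,0]-.559)<.05)&(abs(P[:,1]-.1745)<.05)&(P[:,2]>.094)&(P[:,2]<.12)
print(m.sum(),np.percentile(P[m,2],[10,50,90]))
t=ctrl.capture('top');
P=cloud('top',t[1]).reshape(-1,3)
m=(abs(P[:,0]-.559)<.05)&(abs(P[:,1]-.1745)<.05)&(P[:,2]>.094)&(P[:,2]<.12)
print(m.sum(),np.percentile(P[m,2],[10,50,90]))
"
```

```text
t 5.78 pos [0.5276 0.197  0.3007] tipz 0.1273 w 0.0001 F [-0.28  0.52 -0.09] T [-0.05 -0.   -0.01]
yaw 0.1669 zaxis [-0.002 -0.    -1.   ]
units [0.05  0.025 0.685]
2515 [0.09676577 0.09898482 0.10115227]
74 [0.09706005 0.10031132 0.10368211]
```

View pics/w3.png

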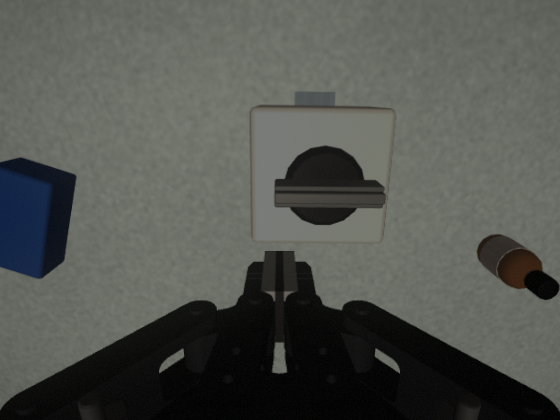

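>>> {"fn": "servo_tool", "kwargs": {"commands": [1,0,0.05,0.34,0,1,0,0,0.34,0,1,0,0,0,0]}}

```text
time: 6.25
ee_pos: [0.529, 0.1931, 0.2648]
eef_rot: [0.997, 0.082, -0.003, 0.0]
contact_force: [-0.2, 0.5, 0.5]
width: -0.0001
```

>>> {"fn": "servo_tool", "kwargs": {"commands": [1,0.1,0,0,0,1,0.1,0,0,0,1,0,0,0,0]}}

```text
time: 6.62
ee_pos: [0.5401, 0.1953, 0.2681]
eef_rot: [0.997, 0.082, 0.0, -0.0]
contact_force: [-1.0, 0.9, 0.1]
width: 0.0001
```

```bash
cat >st.py <<'E'
from h import *
c,s=np.cos(.16),np.sin(.16)
p=ctrl.state()['ee_pos'][:2]-[.559,.1745]
print('station rel',c*p[0]+s*p[1],-s*p[0]+c*p[1])
rel(.559,.1745,.093)
E
python3 st.py
```

```text
station rel -0.015309513277186389 0.02356137811393824
t 6.62 pos [0.5401 0.1953 0.2681] tipz 0.0947 w 0.0001 F [-1.01  0.85  0.07] T [0.05 0.1  0.02]
yaw 0.1648 zaxis [ 0.001  0.    -1.   ]
units [0.304 0.473 0.033]
```

>>> {"fn": "servo_tool", "kwargs": {"commands": [1,0.07,0,0.02,0,1,0.07,0,0,0,1,0.06,0,0,0,1,0,0,0,0]}}

```text
time: 7.12
ee_pos: [0.5494, 0.1969, 0.2664]
eef_rot: [0.997, 0.082, -0.001, -0.0]
contact_force: [-5.4, 1.2, 2.0]
width: 0.0
```

```bash
python3 st.py; python3 -c "
from h import *
save('wrist','w4.png')"
```

```text
station rel -0.005941567282906139 0.023627361452893264
t 7.12 pos [0.5494 0.1969 0.2664] tipz 0.093 w 0.0 F [-5.4   1.21  2.04] T [ 0.15  0.85 -0.11]
yaw 0.1647 zaxis [-0.002  0.    -1.   ]
units [ 0.117  0.473 -0.001]
```

View pics/w4.png

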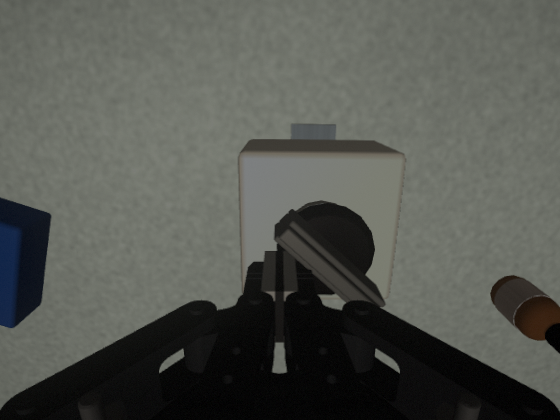

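```bash
cat > bh.py <<'E'
from h import *
for cam in ['wrist','top']:
    M=ctrl.camera_model(cam);p,d=ctrl.capture(cam)
    r=ctrl.masks_of(cam,'bar_side_near')
    P=cloud(cam,d,M).reshape(-1,3)
    c,s=np.cos(.16),np.sin(.16); X=P[:,0]-.559;Y=P[:,1]-.1745; x=c*X+s*Y;y=-s*X+c*Y
    m=(abs(x)<.033)&(abs(y)<.033)&(P[:,2]>.0945)&(P[:,2]<.12)
    if cam=='wrist': m&=~((x<.006)&(y>.008))
    else: m&=(y<.008)
    print(cam,m.sum(),np.percentile(P[m,2],[10,50,90]) if m.sum() else '', cv2.minAreaRect((np.c_[x,y][m]*1000).astype(np.float32)) if m.sum()>5 else '')
E
python3 bh.py
```

```text
wrist 3645 [0.09948412 0.10605252 0.10900782] ((-3.051905632019043, 2.193521499633789), (57.873233795166016, 19.384788513183594), 47.20549774169922)
top 19 [0.10309512 0.10779636 0.11105547] ((-17.264286041259766, -15.216192245483398), (15.116610527038574, 6.836237907409668), 81.20581817626953)
```

The bar top is back at its out height (0.107), so the latch has let go. Back off and check.

>>> {"fn": "servo_tool", "kwargs": {"commands": [1,-0.2,0,0,0,1,-0.35,0,0,0,1,-0.1,0,-0.3,0,1,0,0,-0.5,0,1,0,0,-0.5,0]}}

```text
time: 8.0
ee_pos: [0.5179, 0.1913, 0.334]
eef_rot: [0.997, 0.082, 0.002, 0.0]
contact_force: [-0.0, 0.7, -0.3]
width: 0.0001
```

```bash
python3 bh.py; python3 -c "
from h import *
rel(.4925,-.2103,.13)
save('wrist','w5.png')"
```

```text
wrist 1403 [0.10370883 0.10668615 0.10925428] ((-0.8695902824401855, -10.507543563842773), (37.02131271362305, 12.502028465270996), 89.58841705322266)
top 88 [0.10437079 0.10843508 0.11115554] ((0.7680134773254395, -10.156150817871094), (12.033814430236816, 35.035274505615234), 1.346451759338379)
t 8.2 pos [0.5178 0.1914 0.3326] tipz 0.1592 w -0.0003 F [ 0.4   0.94 -0.06] T [ 0.04 -0.03 -0.04]
yaw 0.1647 zaxis [ 0.003  0.    -1.   ]
units [-1.818  7.841  0.58 ]
```

View pics/w5.png

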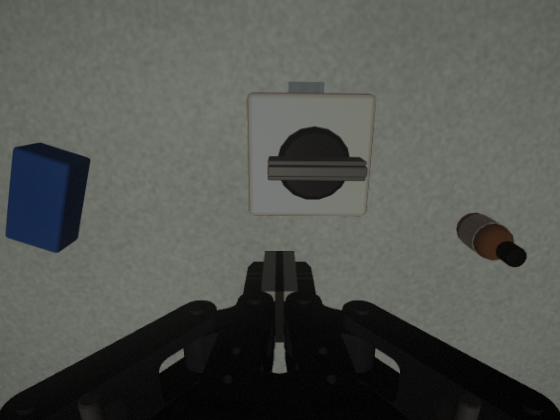

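>>> {"fn": "servo_tool", "kwargs": {"commands": [1,-0.182,0.784,0,0,1,-0.182,0.784,0,0,1,-0.182,0.784,0,0,1,-0.182,0.784,0,0,1,-0.182,0.784,0,0,1,-0.182,0.784,0,0,1,-0.182,0.784,0,0,1,-0.182,0.784,0,0,1,-0.182,0.784,0,0,1,-0.182,0.784,0,0]}}

```text
time: 9.5
ee_pos: [0.4915, -0.2114, 0.3302]
eef_rot: [0.997, 0.082, -0.001, -0.001]
contact_force: [0.2, 0.3, 0.9]
width: -0.0
```

>>> {"fn": "servo_tool", "kwargs": {"commands": [1,0,0,0,0]}}

```text
time: 9.62
ee_pos: [0.4916, -0.2122, 0.3305]
eef_rot: [0.997, 0.08, -0.001, -0.0]
contact_force: [0.8, 0.7, -0.4]
width: -0.0001
```

```bash
python3 -c "
from h import *
rel(.4925,-.21,.08)"
```

```text
t 9.62 pos [ 0.4916 -0.2122  0.3305] tipz 0.1571 w -0.0001 F [ 0.77  0.72 -0.36] T [-0.04  0.01  0.05]
yaw 0.1612 zaxis [-0.001  0.001 -1.   ]
units [ 0.027 -0.039  1.542]
```

>>> {"fn": "servo_tool", "kwargs": {"commands": [1,0.02,-0.04,0.6,0,1,0,0,0.6,0,1,0,0,0.3,0,1,0,0,0,0]}}

```text
time: 10.12
ee_pos: [0.4924, -0.2072, 0.2553]
eef_rot: [0.997, 0.083, -0.001, -0.001]
contact_force: [0.8, -0.9, -0.8]
width: -0.0005
```

>>> {"fn": "servo_tool", "kwargs": {"commands": [1,0,0,0.06,0,1,0,0,0.06,0,1,0,0,0,0]}}

```text
time: 10.5
ee_pos: [0.4928, -0.2081, 0.251]
eef_rot: [0.997, 0.082, 0.0, 0.0]
contact_force: [-0.0, 0.7, -0.2]
width: -0.0
```

```bash
python3 -c "
from h import *
rel(.4925,-.21,.066)"
```

```text
t 10.5 pos [ 0.4928 -0.2081  0.251 ] tipz 0.0776 w -0.0 F [-0.05  0.73 -0.24] T [ 0.03 -0.03  0.06]
yaw 0.1648 zaxis [ 0. -0. -1.]
units [-0.013  0.037  0.233]
```

>>> {"fn": "servo_tool", "kwargs": {"commands": [1,0,0.04,0.06,0,1,0,0,0.05,0,1,0,0,0.05,0,1,0,0,0,0]}}

```text
time: 11.0
ee_pos: [0.4931, -0.2102, 0.2428]
eef_rot: [0.997, 0.082, 0.0, 0.0]
contact_force: [-0.5, -1.2, 1.8]
width: -0.0001
```

>>> {"fn": "servo_tool", "kwargs": {"commands": [1,0,0,0.04,0,1,0,0,0.04,0,1,0,0,0,0]}}

```text
time: 11.38
ee_pos: [0.4933, -0.2102, 0.2394]
eef_rot: [0.997, 0.082, -0.0, 0.0]
contact_force: [-2.4, -0.6, 7.6]
width: -0.0002
```

```bash
python3 -c "
from h import *
rel(.4925,-.21,.066)"
```

```text
t 11.38 pos [ 0.4933 -0.2102  0.2394] tipz 0.066 w -0.0002 F [-2.38 -0.59  7.64] T [ 0.04  0.5  -0.03]
yaw 0.165 zaxis [-0. -0. -1.]
units [-0.014 -0.006 -0.001]
```

>>> {"fn": "servo_tool", "kwargs": {"commands": [1,0,0,0.04,0,1,0,0,0,0]}}

```text
time: 11.62
ee_pos: [0.4936, -0.2103, 0.2391]
eef_rot: [0.997, 0.083, -0.0, -0.0]
contact_force: [-8.8, 3.1, 20.8]
width: 0.0002
```

```bash
python3 -c "
from h import *
rel(.4925,-.21,.066)"
```

```text
t 11.62 pos [ 0.4936 -0.2103  0.2391] tipz 0.0657 w 0.0002 F [-8.79  3.1  20.81] T [ 0.63  1.47 -0.  ]
yaw 0.1653 zaxis [-0.001 -0.    -1.   ]
units [-0.02  -0.01  -0.006]
```

Firm stop reached (force up to 21 N for 0.3 mm). Lift and check.

>>> {"fn": "servo_tool", "kwargs": {"commands": [1,0,0,-0.2,0,1,0,0,-0.4,0,1,0,0,-0.7,0,1,-0.2,0,-0.7,0,1,-0.7,0,0,0,1,-0.7,0,0,0,1,0,0,0,0]}}

```text
time: 12.5
ee_pos: [0.4127, -0.2229, 0.336]
eef_rot: [0.997, 0.081, -0.0, -0.001]
contact_force: [1.3, -0.7, 0.0]
width: 0.0002
```

```bash
python3 - <<'E'
from h import *
rel(.4925,-.21,.066)
for cam in ['wrist','top']:
    M=ctrl.camera_model(cam);p,d=save(cam,cam+'9.png');P=cloud(cam,d,M).reshape(-1,3)
    m=(np.hypot(P[:,0]-.4925,P[:,1]+.21)<.009)&(P[:,2]<.1); print(cam,'reset z',m.sum(),np.median(P[m,2]) if m.any() else '')
    m=(np.hypot(P[:,0]-.559,P[:,1]-.1745)<.035)&(P[:,2]>.102)&(P[:,2]<.12)
    if m.sum()>5: print('bar',np.median(P[m,2]),cv2.minAreaRect((P[m,:2]*1000).astype(np.float32)))
W=cloud('top',d)
for nm in ['oil','slidebox','dishes','beaker']:
    for q in ctrl.masks_of('top',nm)[:1]: print(nm,round(q['confidence'],2),np.round(np.array(q['extent'])*[560,420,560,420]),np.round(np.nanmedian(W[q['region']],0),3))
E
```

```text
t 12.5 pos [ 0.4127 -0.2229  0.336 ] tipz 0.1626 w 0.0002 F [ 1.34 -0.73  0.04] T [ 0.   -0.   -0.01]
yaw 0.1628 zaxis [-0.001  0.001 -1.   ]
units [1.617 0.006 1.931]
wrist reset z 607 0.07081724475940282
top reset z 45 0.07279042958898985
bar 0.10888625105779448 ((559.7252807617188, 175.3595733642578), (12.021307945251465, 56.44934844970703), 8.949028015136719)
oil 0.2 [362. 240.  52.  59.] [ 0.518 -0.201  0.051]
slidebox 0.71 [123. 255.  22.  33.] [0.481 0.39  0.034]
dishes 0.68 [421. 256.  25.  23.] [ 0.475 -0.351  0.031]
beaker 0.59 [297. 150.  28.  28.] [ 0.747 -0.04   0.027]
```

View pics/wrist9.png

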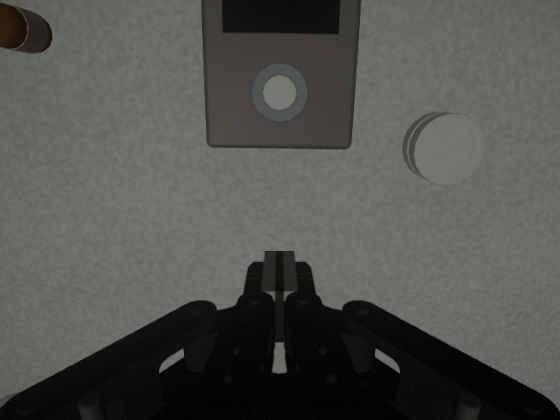

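The reset button (280, 92) is back out and centred in its housing. The dishes (445, 148) and the bottle (upper left) are still standing.

```bash
python3 -c "
from h import *
print(ctrl.sign_off())"
```

```text
the job is handed in; nothing more can be done
None
```

I did the stop test in the order asked and handed it in at about 13 s of the 45 s allowed. I worked only with shut fingertips and never pinched the bar.

- **Stop button pressed:** I pushed the mushroom to its firm stop, with the tips at 0.0998 m and 10.7 N. After lifting off, the bar top read about 8 mm lower than before, so it had latched.
- **Bar twisted:** I pushed the left end of the bar away from the robot, clockwise to roughly 0.7 rad. The bar top rose back to its out height. After I backed off, the bar returned to its untwisted position.
- **Reset pressed:** I pressed the reset button until the force rose to 21 N within 0.3 mm, which means it was fully in. I then released it, and its top read 0.071–0.073 m, the same as before the press.

**Last checks:** the slide box, dishes and beaker are where they started, to within 1 mm (the beaker's height estimate read 5 mm lower with its position unchanged). The arm was clear of everything. The network missed the bottle in the last top picture: it reported the drive unit instead, with low confidence (0.2). I saw the bottle standing in the wrist picture, but did not measure its position again.

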